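Floodlight post out of the slot car case

ROBOT

A 6-joint arm with a two-finger parallel gripper is mounted at the origin on the work surface. World frame = base frame: x ahead of the robot, y to its left, z up, the work surface at z = 0. Lengths are in m, angles in rad, forces in N, time in s.
With the tool pointing down it reaches from about 0.35 to 0.775 m from the base axis. Payload 5.5 kg.
Tool frame: the origin (TCP) lies midway between the tips of the shut fingers; the grasp point (between the pads) lies 19 mm behind it; z points along the fingers, y is the line along which they close (so a half turn about z gives the same grasp; the last joint's range is limited). The gripper opens to 85 mm and grips with 20 to 120 N. Pads are 22 mm wide; open, the fingers measure 114 mm over their backs; the gripper's body (76 mm by 85 mm) begins 54 mm behind the grasp point. The pads swing forward as they close: fully open they stand 13 mm farther back than shut.
Start: joints at [1.166, 0.313, 0.046, 1.304, 0, 1.431], TCP at [0.151, 0.555, 0.198] pointing down, gripper open.
Joint ranges: [-2.76, 2.76], [-0.86, 1.69], [-1.03, 1.26], [-2.2, 2.34], [-1.47, 1.5], [-3.14, 3.14]. Speed limits (rad/s): [2.57, 2.57, 3.14, 3.14, 3.14, 3.14].

INTERFACE

Orientations are given as a unit quaternion [w, x, y, z].
In Python, from workcell import env gives the robot as it stands. The module is installed in compiled form; this text tells all that it offers.
- The arm moves only by the tool servo_tool, never from a script. Its argument "increments" is a list of rows, each an object of numbers: "grip": the closure, from 0 (fully open) to 1 (shut); "x", "y", "z": the shift along the tool's x, y, z in mm; "roll": the turn about the tool's z in degrees. In form: [{"grip": .., "x": .., "y": .., "z": .., "roll": ..}, ...]. A call has 1 to 5 rows; each row shifts and turns the commanded pose from where the row before left it, along the tool's axes as they then stand; what a row does not reach is not made up. A row lasts 1/12 s, in which the tool goes at most 41.7 mm and 7.16 degrees, less where a joint would pass 70% of its speed; a pose out of reach is approached as far as the arm can. A call is refused whole if a number of a shift passes 41.7 or a number of a turn 7.16, either way. A call with a gripper value outside its range is refused whole. The fingers move at their own pace and stop on an object; "grip_force" is the grip in N (left out, the last holds). Time passes only in rows, so rows that do not move let the fingers close. It gives the time, the measured TCP pose, the force, the opening and the grip force at its end, in the units of the state.
- env.get_state(): the state, without advancing time (a new reading comes with each control period).
- env.read_camera(name): name is "side" or "top"; returns the picture (384x512x3 uint8, red, green, blue); there is no depth.
- env.get_calibration(name): a dict with "vertical_fov" (degrees; the focal length in pixels is half the picture's height over the tangent of half this angle, whatever the lens; pixels are square), "cx", "cy" (the principal point, pixels), "rvec" (rotation vector, rad) and "tvec" (3), from world to camera coordinates, as OpenCV has them. Camera axes: x right, y down, z forward; pixel columns grow to the right and rows downward; lengths in m; the calibration is good to about 2 mm. A picture is of the moment at which its call begins. get_calibration takes no time and is no camera call.
- env.hand_in(): hands the job in; it is judged then, once.
The state is a dict: "clock": time; "joint_pos": joint angles; "qvel": joint speeds; "tau": joint torques, N m; "tcp_pos": TCP position; "orientation": TCP orientation; "wrist_force": force on the tool from outside, world axes, zero at the start; "ft_torque": the same for the moment, N m; "finger_gap": finger opening in m; "grip_force": force on a finger pad.
Only numpy, scipy, OpenCV 4.12 (cv2) and the standard library are available. Lean on these libraries where they do the work, as an engineer would, in place of code of your own. Each camera call takes 0.05 s, during which the arm holds its last target. There are 200 camera calls.

TASK

The blue racer has been put away in the far bay of the wooden case: slide the cover by its bar handle fully shut over the racer, which uncovers the hatch of the near bay. Then grip the chrome floodlight post lying in that bay and bring it out through the hatch, which is shorter than the post, by tilting it and leading one end out first. Finish still holding it in the gripper, motionless above the case with its whole length at least 15 cm above the table, the cover still shut and the racer, pit wall, joiner tool and timing beacon left where they are.

Things in the scene. Friction and masses are not known exactly. Their poses are not given: they have to be found in the camera images.
- case: Fixed plywood case, 246 (x) by 316 (y) by 60 mm high, turned up to 0.25 rad. Origin: centre of its underside; own x away from the robot, y left along the case, z up. Two bays side by side, 304 mm long inside (y), floor at z = 4 mm: the post's 128 mm wide (x), centred at x = -53 mm, the racer's 100 mm wide, at x = +67 mm. Walls 6 mm.
- hatch (a point): Centre of the post bay's hatch, case frame x = -53, y = 0, z = 60 mm; axes as the case's. Hatch 168 mm (y) by 128 mm (x): fixed end decks (underside z = 54, top 60 mm) roof the bay from 84 mm either side of it to the bay's ends at 152 mm. On the decks two runners along x, 6 mm wide, at y = +98 and -98 mm, top z = 66 mm.
- bay_floor (a point): Middle of the post bay's floor, z = 4 mm, below the hatch centre; axes as the case's. Two wooden rests carrying the post cross this floor at y = +50 and -50 mm: 6 mm wide in y, as long as the bay is wide, tops at z = 24 mm above the table.
- cover (a joint): Sliding aluminium cover on the case, 106 (x) by 186 mm (y), top at z = 66 mm; value in m along the case's x. 0: over the post bay, racer bay open; 0.12, its end stop: fully shut over the racer, post hatch open. Starts between 0 and 0.04, slides with about 2 N of friction, stays where it is left.
- cover_grip (a point): Point in the cover's bar handle, on its middle and 12 mm below its top. The bar stands upright on the middle of the cover: 12 mm thick in the case's x, 70 mm long in y, 34 mm high (z = 66 to 100 mm above the table). Site axes as the case's.
- post: Chrome floodlight post, 220 mm long, 0.11 to 0.23 kg, level on the rests, at first under the cover. Origin: on its axis at mid-length, 31 mm above the table. Own y runs along it to the lamp head (20 x 20 mm, 40 long). Shaft 14 mm square; foot 20 mm diameter, 22 long. Starts within 15 mm (y), 12 mm (x), 0.08 rad of the bay's middle; balances about 9 mm headward of its origin.
- post_head (a point): End of the post at the lamp head, on its axis.
- post_foot (a point): End of the post at its foot, on its axis.
- racer: Blue model racer, 132 mm long (y), 54 mm wide, 38 mm high, on the floor of the far bay. Origin: centre of its underside. Stays there.
- pit_wall: White plastic pit wall section, 200 x 36 x 57 mm high, standing loose on the table to the left of the case. Origin: centre of its underside.
- joiner: Steel track joiner tool with black handle, 170 x 34 x 22 mm, lying loose on the table to the right of the case. Origin: mid-blade, at its underside.
- beacon: Yellow plastic timing beacon, 48 mm in diameter, 70 mm high, standing loose on the table beyond the case. Origin: centre of its underside.
There are look-alikes about, which are no part of the job. Of the things that look like the racer, take the one that is farthest to the robot's left at the start.

How it is judged:
By the outcome, as a careful person would: the job done as asked, in the order asked, and still so for the second after the job is handed in, while the arm keeps its last pose, push and grip.
It also fails if it takes over 48 s, if anything falls off the work surface, if the arm or the gripper's body presses on something with over 40 N, if the wrist force passes 120 N, or if a joint passes its speed limit or range.

## Working session

There is one attempt and no reset: what is moved stays moved. The work goes in short steps, Python scripts to look and compute and a tool call to move; the robot and the scene stay as the last step left them, time stands still between calls to the robot, and variables do not carry over. Pictures are saved under pics/ and viewed, at most 10 in all, crops included, and the job is handed in when it is done.

Besides the shell and the picture viewer there is one more tool, called as name(argument=value, ...) on one line, values as JSON. servo_tool: Moves the arm, as the interface text tells. Its arguments: {"type":"object","properties":{"increments":{"type":"array"},"grip_force":{"type":"number"}},"required":["increments"]}

```bash
mkdir -p pics; cat > h.py <<'E'
import numpy as np, cv2
from scipy.spatial.transform import Rotation as R
from workcell import env
def cal(n):
    c=env.get_calibration(n); f=192/np.tan(np.radians(c["vertical_fov"]/2))
    K=np.array([[f,0,c["cx"]],[0,f,c["cy"]],[0,0,1.]])
    return c,K,np.array(c["rvec"],float).reshape(3),np.array(c["tvec"],float).reshape(3)
def proj(n,P):
    c,K,r,t=cal(n); return cv2.projectPoints(np.array(P,float).reshape(-1,1,3),r,t,K,None)[0].reshape(-1,2)
def back(n,uv,z):
    c,K,r,t=cal(n); Rm=cv2.Rodrigues(r)[0]; o=-Rm.T@t
    d=(Rm.T@np.linalg.inv(K)@np.c_[np.array(uv,float).reshape(-1,2),np.ones(np.size(uv)//2)].T).T
    return o+d*((z-o[2])/d[:,2])[:,None]
def snap(n,f,s=1.5):
    im=env.read_camera(n); np.save("pics/%s.npy"%f,im); cv2.imwrite("pics/%s.png"%f,cv2.resize(im[...,::-1],None,fx=s,fy=s,interpolation=cv2.INTER_CUBIC)); return im
E
python3 - <<'E'
from h import *
snap("top","top0");snap("side","side0")
for n in("top","side"): print(env.get_calibration(n))
print(env.get_state())
E
```

```text
{'vertical_fov': 46.5917512217444, 'cx': 252.19532630688656, 'cy': 195.04777717090658, 'rvec': array([ 2.05793139, -2.17158383,  0.21591562]), 'tvec': array([-0.02280866,  0.47929164,  1.23478537])}
{'vertical_fov': 53.08828542117838, 'cx': 251.41156312166618, 'cy': 188.71822761934226, 'rvec': array([ 2.08401802, -0.76301443,  0.37304578]), 'tvec': array([-0.39945518,  0.24421283,  0.90571908])}
{'clock': 0.1, 'joint_pos': array([1.16642563e+00, 3.13957036e-01, 4.51363133e-02, 1.30361786e+00,
       1.26770748e-05, 1.43120799e+00]), 'qvel': array([-0.00096271, -0.00222704,  0.00297476,  0.00202953,  0.00030021,
        0.00028799]), 'tau': array([ 3.40754967e-03, -4.81724524e+01,  2.99244726e+01,  1.27212267e-02,
       -1.34988368e-04,  2.00533968e-06]), 'tcp_pos': array([0.15027894, 0.55450143, 0.19699792]), 'orientation': array([-2.26692588e-04,  1.32004732e-01,  9.91248746e-01, -7.89242395e-04]), 'wrist_force': array([ 0.12646742,  0.50969567, -0.22314318]), 'ft_torque': array([ 0.00220442, -0.03048875,  0.01495708]), 'grip_force': 0.0, 'finger_gap': 0.08528920328091102}
```

View pics/top0.png

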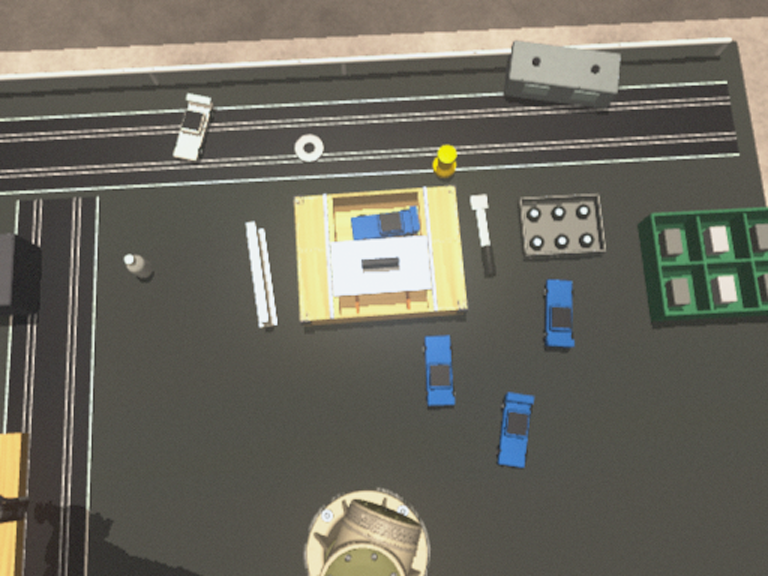

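View pics/side0.png

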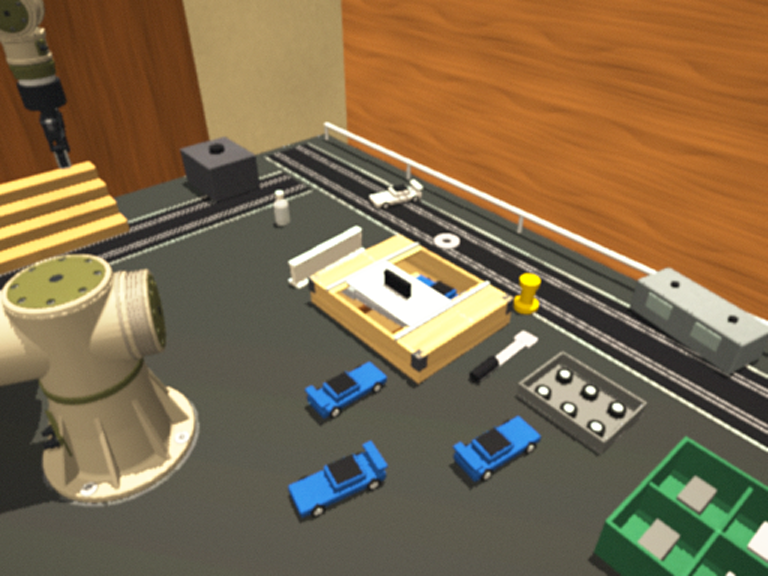

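The top picture shows the case at (295–467, 187–323), with the black bar at (380,264). Four things look like the racer: (385,222) in the far bay, and (440,370), (560,313) and (516,430) on the table. The one in the bay is farthest left, so that is the racer. The pit wall is at (262,275), the joiner at (483,235) and the beacon at (446,160). I'll fit the case's pose and check it in a close crop.

```bash
cat > fit.py <<'E'
from h import *
from scipy.optimize import least_squares
def T(p,P):
    c,s=np.cos(p[2]),np.sin(p[2]); P=np.array(P,float)
    return np.c_[p[0]+c*P[:,0]-s*P[:,1],p[1]+s*P[:,0]+c*P[:,1],P[:,2]]
E
python3 - <<'E'
from fit import *
uv=np.array([[295,197],[455,187],[467,314],[302,323]])/1.5
C=np.array([[.123,.158,.06],[.123,-.158,.06],[-.123,-.158,.06],[-.123,.158,.06]])
W=back("top",uv,.06); print(W.round(4), [np.linalg.norm(W[i]-W[(i+1)%4]).round(4) for i in range(4)])
r=least_squares(lambda p:(proj("top",T(p,C))-uv).ravel(),[.5,0,0]); print(r.x,r.fun.round(2))
b=back("top",np.array([380,264])/1.5,.1);c,s=np.cos(r.x[2]),np.sin(r.x[2]);print("bar top",b, (np.array([[c,s],[-s,c]])@(b[0,:2]-r.x[:2])))
np.save("case.npy",r.x)
im=np.load("pics/top0.npy")[110:230,180:330]; im=cv2.resize(im,None,fx=5,fy=5,interpolation=cv2.INTER_CUBIC)[...,::-1].copy()
def dr(P,col):
    q=((proj("top",T(r.x,P))+.5-[180,110])*5).astype(int); cv2.polylines(im,[q],True,col,1)
dr(C,(0,0,255))
dr([[a-.053,b,.06] for a,b in((.064,.084),(.064,-.084),(-.064,-.084),(-.064,.084))],(0,255,0))
cv2.imwrite("pics/crop1.png",im)
E
```

```text
[[ 0.6748  0.1044  0.06  ]
 [ 0.6782 -0.2101  0.06  ]
 [ 0.4247 -0.2135  0.06  ]
 [ 0.4244  0.0983  0.06  ]] [np.float64(0.3145), np.float64(0.2535), np.float64(0.3117), np.float64(0.2505)]
[ 0.55033451 -0.05530605  0.01101571] [ 0.14  1.03  0.69  0.98  0.3  -1.53 -1.1  -0.37]
bar top [[ 0.52073256 -0.05421839  0.1       ]] [-0.02958817  0.00141367]
```

View pics/crop1.png

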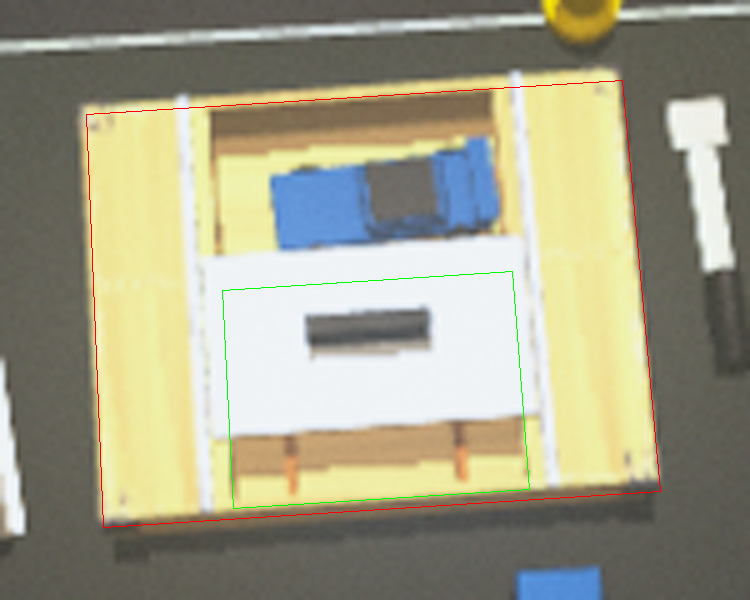

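The crop confirms the choice: the racer sits in the far bay and the white cover with its dark bar is in front. The fit is about 1–2 px low, so I'll refit with the corners as read here.

```bash
python3 - <<'E'
from fit import *
o=np.array([180,110])
uv=np.array([[83,103],[619,68],[657,483],[104,517]])/5-.5+o
ur=np.array([[182,97],[516,72],[553,484],[207,508]])/5-.5+o   # runner ends (z .066)
C=np.array([[.123,.158,.06],[.123,-.158,.06],[-.123,-.158,.06],[-.123,.158,.06]])
Cr=np.array([[.123,.098,.066],[.123,-.098,.066],[-.123,-.098,.066],[-.123,.098,.066]])
A=np.r_[C,Cr];U=np.r_[uv,ur]
r=least_squares(lambda p:(proj("top",T(p,A))-U).ravel(),[.5,0,0]); print(r.x,r.fun.round(2))
us=np.array([[309,293],[414,373],[511,312],[400,236]])/1.5  # side: near-left, near-right, far-right, far-left (top)
print("side pred",(proj("side",T(r.x,C[[3,2,1,0]]))*1.5).round(0).tolist(),(us*1.5).tolist())
np.save("case.npy",r.x);p=r.x;c,s=np.cos(p[2]),np.sin(p[2])
B=np.array([[305,316],[428,309],[430,332],[307,345]])/5-.5+o
b=back("top",B,.1);print("bar pts case",((b[:,:2]-p[:2])@np.array([[c,-s],[s,c]])).round(4))
q=np.array([[203,258],[521,236],[540,413],[213,437]])/5-.5+o
b=back("top",q,.066);print("cover case",((b[:,:2]-p[:2])@np.array([[c,-s],[s,c]])).round(4))
W=env.get_state();Rm=R.from_quat(np.roll(W["orientation"],-1)).as_matrix();print(Rm.round(3))
# gripper/bar checks
print(T(p,[[-.02,0,.088]]), T(p,[[-.053,0,.06]]))
E
```

```text
[ 0.55674288 -0.05373422  0.01525742] [-0.05  0.45 -0.17  0.31  0.16 -0.74 -0.5   0.07  0.35 -0.42  0.27  0.14
  0.04  0.13 -0.08  0.08]
side pred [[310.0, 276.0], [420.0, 357.0], [514.0, 298.0], [400.0, 234.0]] [[309.0, 293.0], [414.0, 373.0], [511.0, 312.0], [400.0, 236.0]]
bar pts case [[-0.0241  0.0351]
 [-0.0248 -0.0336]
 [-0.0381 -0.0338]
 [-0.0408  0.0351]]
cover case [[ 0.0233  0.0921]
 [ 0.0236 -0.0919]
 [-0.0813 -0.094 ]
 [-0.0823  0.0921]]
[[-0.965  0.262 -0.001]
 [ 0.262  0.965 -0.002]
 [ 0.    -0.002 -1.   ]]
[[ 0.53674521 -0.05403936  0.088     ]] [[ 0.50374905 -0.05454283  0.06      ]]
```

servo_tool(increments=[{"roll": 7.1, "grip": 0}, {"roll": 7.1, "grip": 0}, {"roll": 7.1, "grip": 0}, {"roll": 7.1, "grip": 0}, {"roll": 7.1, "grip": 0}], grip_force=40)

```text
invalid input at $.increments[0]: expected keys grip, x, y, z, roll
```

servo_tool(increments=[{"roll": 7.1, "grip": 0}, {"roll": 7.1, "grip": 0}, {"roll": 7.1, "grip": 0}, {"roll": 7.1, "grip": 0}, {"roll": 7.1, "grip": 0}])

```text
invalid input at $.increments[0]: expected keys grip, x, y, z, roll
```

servo_tool(increments=[{"roll": 2.9, "grip": 0}, {"x": -28, "y": 17, "grip": 0}, {"x": -28, "y": 17, "grip": 0}, {"x": -28, "y": 17, "grip": 0}, {"x": -28, "y": 17, "grip": 0}])

```text
invalid input at $.increments[0]: expected keys grip, x, y, z, roll
```

All keys are needed in every row.

servo_tool(increments=[{"grip": 0, "x": 0, "y": 0, "z": 0, "roll": 7.1}, {"grip": 0, "x": 0, "y": 0, "z": 0, "roll": 7.1}, {"grip": 0, "x": 0, "y": 0, "z": 0, "roll": 7.1}, {"grip": 0, "x": 0, "y": 0, "z": 0, "roll": 7.1}, {"grip": 0, "x": 0, "y": 0, "z": 0, "roll": 7.1}], grip_force=40)

```text
clock: 0.52
tcp_pos: [0.1503, 0.5547, 0.1973]
orientation: [0.0, 0.431, 0.902, -0.001]
wrist_force: [0.4, -0.8, 1.2]
finger_gap: 0.0851
grip_force: 0.0
```

servo_tool(increments=[{"grip": 0, "x": 0, "y": 0, "z": 0, "roll": 7.1}, {"grip": 0, "x": 0, "y": 0, "z": 0, "roll": 7.1}, {"grip": 0, "x": 0, "y": 0, "z": 0, "roll": 7.1}, {"grip": 0, "x": 0, "y": 0, "z": 0, "roll": 7.1}, {"grip": 0, "x": 0, "y": 0, "z": 0, "roll": 7.1}])

```text
clock: 0.93
tcp_pos: [0.1503, 0.5546, 0.1972]
orientation: [0.0, 0.685, 0.728, -0.001]
wrist_force: [-0.5, 0.4, 0.0]
finger_gap: 0.0855
grip_force: 0.0
```

servo_tool(increments=[{"grip": 0, "x": 0, "y": 0, "z": 0, "roll": 2.9}, {"grip": 0, "x": -28, "y": 17, "z": 0, "roll": 0}, {"grip": 0, "x": -28, "y": 17, "z": 0, "roll": 0}, {"grip": 0, "x": -28, "y": 17, "z": 0, "roll": 0}, {"grip": 0, "x": -28, "y": 17, "z": 0, "roll": 0}])

```text
clock: 1.35
tcp_pos: [0.2204, 0.4427, 0.1972]
orientation: [0.0, 0.701, 0.713, -0.0]
wrist_force: [0.8, -0.5, -0.2]
finger_gap: 0.0854
grip_force: 0.0
```

servo_tool(increments=[{"grip": 0, "x": -33.4, "y": 20, "z": 0, "roll": 0}, {"grip": 0, "x": -33.4, "y": 20, "z": 0, "roll": 0}, {"grip": 0, "x": -33.4, "y": 20, "z": 0, "roll": 0}, {"grip": 0, "x": -33.4, "y": 20, "z": 0, "roll": 0}, {"grip": 0, "x": -33.4, "y": 20, "z": 0, "roll": 0}])

```text
clock: 1.77
tcp_pos: [0.3233, 0.277, 0.1976]
orientation: [-0.0, 0.701, 0.713, -0.0]
wrist_force: [1.2, 0.8, 0.5]
finger_gap: 0.0858
grip_force: 0.0
```

servo_tool(increments=[{"grip": 0, "x": -33.4, "y": 20, "z": 0, "roll": 0}, {"grip": 0, "x": -33.4, "y": 20, "z": 0, "roll": 0}, {"grip": 0, "x": -33.4, "y": 20, "z": 0, "roll": 0}, {"grip": 0, "x": -33.4, "y": 20, "z": 0, "roll": 0}, {"grip": 0, "x": -33.4, "y": 20, "z": 0, "roll": 0}])

```text
clock: 2.18
tcp_pos: [0.426, 0.1115, 0.1977]
orientation: [-0.0, 0.701, 0.713, 0.0]
wrist_force: [0.5, 0.2, 0.0]
finger_gap: 0.0854
grip_force: 0.0
```

servo_tool(increments=[{"grip": 0, "x": -33.4, "y": 20, "z": 0, "roll": 0}, {"grip": 0, "x": -33.4, "y": 20, "z": 0, "roll": 0}, {"grip": 0, "x": -33.4, "y": 20, "z": 0, "roll": 0}, {"grip": 0, "x": -33.4, "y": 20, "z": 0, "roll": 0}, {"grip": 0, "x": -33.4, "y": 20, "z": 0, "roll": 0}])

```text
clock: 2.6
tcp_pos: [0.5288, -0.0538, 0.1974]
orientation: [-0.0, 0.702, 0.713, -0.0]
wrist_force: [2.2, 0.4, -0.3]
finger_gap: 0.0854
grip_force: 0.0
```

servo_tool(increments=[{"grip": 0, "x": 0, "y": 0, "z": 20, "roll": 0}, {"grip": 0, "x": 0, "y": 0, "z": 20, "roll": 0}, {"grip": 0, "x": 0, "y": 0, "z": 0, "roll": 0}])

```text
clock: 2.85
tcp_pos: [0.5259, -0.0523, 0.1535]
orientation: [-0.003, 0.702, 0.712, -0.002]
wrist_force: [0.1, -0.8, -0.6]
finger_gap: 0.0851
grip_force: 0.0
```

servo_tool(increments=[{"grip": 0, "x": 0, "y": 0, "z": 25, "roll": 0}, {"grip": 0, "x": 0, "y": 0, "z": 25, "roll": 0}, {"grip": 0, "x": 0, "y": 0, "z": 22, "roll": 0}, {"grip": 0, "x": 0, "y": 0, "z": 6, "roll": 0}, {"grip": 0, "x": 0, "y": 0, "z": 0, "roll": 0}])

```text
clock: 3.27
tcp_pos: [0.5267, -0.0512, 0.0786]
orientation: [-0.002, 0.701, 0.713, -0.001]
wrist_force: [-0.7, -0.0, 0.1]
finger_gap: 0.085
grip_force: 0.0
```

```bash
python3 - <<'E'
from fit import *
p=np.load("case.npy");s=env.get_state();print(s["tcp_pos"],s["orientation"],s["wrist_force"],s["joint_pos"])
v=s["tcp_pos"][:2]-p[:2];c,q=np.cos(p[2]),np.sin(p[2]);print("case",c*v[0]+q*v[1],-q*v[0]+c*v[1])
im=snap("side","side1",1);cv2.imwrite("pics/s1c.png",cv2.resize(im[100:270,170:370,::-1],None,fx=3,fy=3,interpolation=cv2.INTER_CUBIC))
E
```

```text
[ 0.52672433 -0.05115302  0.07863452] [-0.00168268  0.7011124   0.71304819 -0.00092545] [-0.68381487 -0.02653133  0.07704832] [-2.48626903e-01  2.95887397e-01 -2.79903540e-01  9.98844914e-01
  9.79275342e-05  1.30528925e+00]
case -0.029975681657288436 0.0030388931309846285
```

View pics/s1c.png

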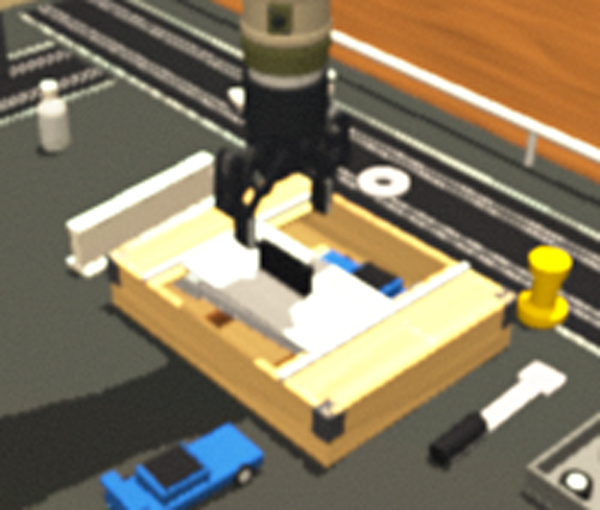

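The fingers, at (250,240) and (325,200) in the crop, seem to stand off from the bar at (287,265). I'll check by projecting.

```bash
python3 - <<'E'
from fit import *
p=np.load("case.npy")
f=lambda P:((proj("side",P)-[170,100])*3).round(0).tolist()
print("tips",f([[.5267-.043,-.0512,.0916],[.5267+.043,-.0512,.0916],[.5267,-.0512,.0786]]))
print("bar top ends",f(T(p,[[-.03,.035,.1],[-.03,-.035,.1]])))
C=[[-.123,.158,.06],[-.123,-.158,.06],[.123,-.158,.06],[.123,.158,.06],[-.123,-.158,0],[-.123,.158,0]]
print("case",f(T(p,C)))
print("beacon base/top z0 test", (proj("top",[[.7,0,0]])))
E
```

```text
tips [[248.0, 274.0], [316.0, 240.0], [283.0, 268.0]]
bar top ends [[261.0, 235.0], [311.0, 267.0]]
case [[110.0, 252.0], [330.0, 414.0], [517.0, 295.0], [291.0, 167.0], [328.0, 465.0], [115.0, 299.0]]
beacon base/top z0 test [[232.70825807 128.43751225]]
```

```bash
python3 - <<'E'
from fit import *
p=np.load("case.npy")
a=env.read_camera("side")[100:270,170:370,::-1]; b=env.read_camera("top")[90:260,170:370,::-1]
im=np.hstack([cv2.resize(x,None,fx=2,fy=2,interpolation=cv2.INTER_CUBIC) for x in(a,b)])
for n,o,dx in(("side",[170,100],0),("top",[170,90],400)):
    for P,col in(([.5267-.043,-.0512,.0916],(0,0,255)),([.5267+.043,-.0512,.0916],(0,0,255)),([.5267,-.0512,.25],(255,0,255)),([.5267,-.0512,.15],(0,255,0))):
        q=((proj(n,[P])[0]-o)*2+[dx,0]).astype(int);cv2.circle(im,q.tolist(),3,col,1)
cv2.imwrite("pics/both.png",im)
s=env.get_state();print(s["tcp_pos"],s["clock"])
E
```

```text
[ 0.52950325 -0.05200352  0.08147252] 3.4167
```

View pics/both.png

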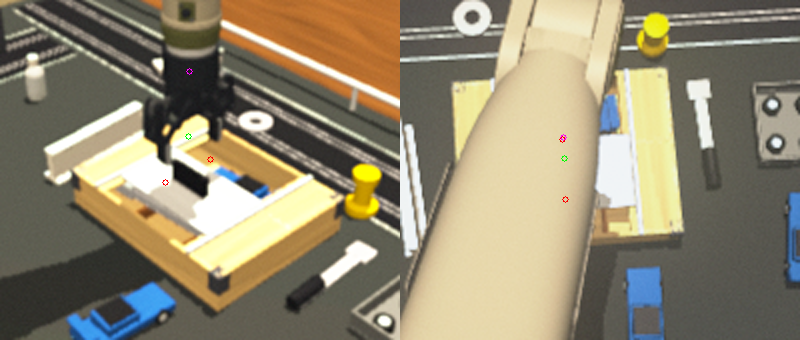

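```bash
python3 - <<'E'
from fit import *
print(proj("side",[[.1503,.5545,.197],[.1503,.5545,.21],[.1503,.5545,.27],[.1503,.5545,.33]])*1.5)
for n in("top","side"):
    c,K,r,t=cal(n);print(n,-cv2.Rodrigues(r)[0].T@t)
im=np.load("pics/side0.npy")[:130,:90,::-1];a=cv2.resize(im,None,fx=4,fy=4,interpolation=cv2.INTER_CUBIC)
b=cv2.resize(env.read_camera("side")[90:200,220:310,::-1],None,fx=4,fy=4,interpolation=cv2.INTER_CUBIC)
o=np.zeros((520,760,3),np.uint8);o[:520,:360]=a;o[:440,380:740]=b
for z in(.197,.21,.27,.33):cv2.circle(o,(proj("side",[[.1503,.5545,z]])[0]*4).astype(int).tolist(),3,(0,0,255),1)
for z in(.08,.093,.153,.213):cv2.circle(o,((proj("side",[[.528,-.052,z]])[0]-[220,90])*4+[380,0]).astype(int).tolist(),3,(0,0,255),1)
cv2.imwrite("pics/cmp.png",o)
E
```

```text
[[ 72.99953148 179.81955037]
 [ 71.00544944 174.1387523 ]
 [ 61.46790386 146.96791904]
 [ 51.34373071 118.12588436]]
top [ 0.21975504 -0.04005093  1.30577152]
side [-0.06508631 -0.71744802  0.72150088]
```

View pics/cmp.png

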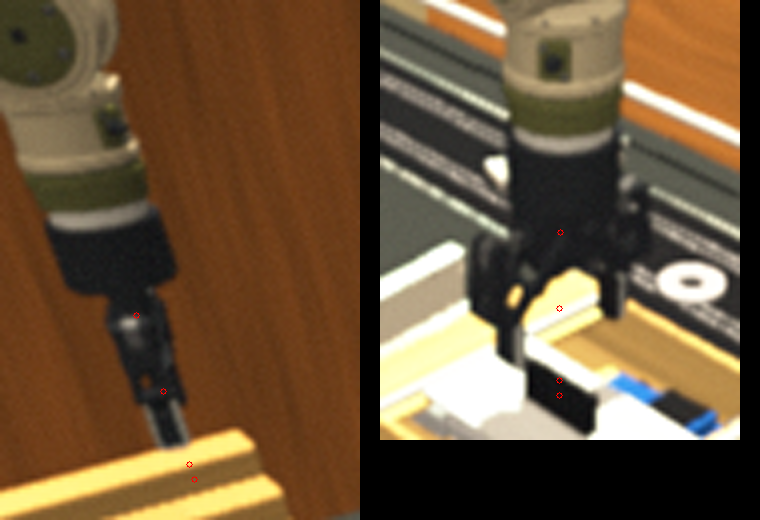

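The tips seem about 10 px above where I predicted. I'll check the calibration against the robot's base and read the state a few times.

```bash
python3 - <<'E'
from fit import *
o=[proj(n,[[0,0,0],[0.1,0,0],[-.1,0,0],[0,.1,0],[0,-.1,0]])*1.5 for n in("top","side")];print(o[0].round().tolist(),o[1].round().tolist())
for i in range(3):
    s=env.get_state();print(s["clock"],s["tcp_pos"].round(4),s["qvel"].round(3),s["joint_pos"].round(4),s["tau"].round(2),s["wrist_force"].round(1)); env.read_camera("side")
E
```

```text
[[366.0, 552.0], [363.0, 496.0], [369.0, 610.0], [312.0, 555.0], [420.0, 549.0]] [[123.0, 439.0], [183.0, 407.0], [56.0, 474.0], [101.0, 402.0], [148.0, 480.0]]
3.4667 [ 0.5298 -0.0521  0.0816] [-0.002 -0.001 -0.003 -0.007 -0.     0.   ] [-2.4900e-01  2.9330e-01 -2.7550e-01  9.9900e-01  1.0000e-04  1.3053e+00] [ 2.000e-02 -4.387e+01  2.695e+01  4.000e-02  0.000e+00  0.000e+00] [-0.3  0.6  0.4]
3.5167 [ 0.5297 -0.0522  0.0816] [-0.002  0.    -0.008 -0.007  0.     0.001] [-2.4910e-01  2.9320e-01 -2.7580e-01  9.9880e-01  1.0000e-04  1.3053e+00] [ 2.000e-02 -4.409e+01  2.715e+01  2.000e-02  0.000e+00  0.000e+00] [-0.7 -0.4 -0.8]
3.5667 [ 0.5295 -0.0522  0.0813] [-0.003  0.002 -0.008 -0.004  0.     0.001] [-2.4910e-01  2.9340e-01 -2.7620e-01  9.9860e-01  1.0000e-04  1.3053e+00] [ 2.000e-02 -4.425e+01  2.729e+01  0.000e+00  0.000e+00  0.000e+00] [-0.3  0.5  0.9]
```

The calibration fits the base. Closing on the bar is a safe test: the gap should stop at 12 mm.

servo_tool(increments=[{"grip": 1, "x": 0, "y": 0, "z": 0, "roll": 0}, {"grip": 1, "x": 0, "y": 0, "z": 0, "roll": 0}, {"grip": 1, "x": 0, "y": 0, "z": 0, "roll": 0}, {"grip": 1, "x": 0, "y": 0, "z": 0, "roll": 0}, {"grip": 1, "x": 0, "y": 0, "z": 0, "roll": 0}], grip_force=40)

```text
clock: 4.03
tcp_pos: [0.5284, -0.052, 0.0798]
orientation: [-0.0, 0.701, 0.713, 0.0]
wrist_force: [0.2, 0.2, -0.8]
finger_gap: 0.0257
grip_force: 0.0
```

servo_tool(increments=[{"grip": 1, "x": 0, "y": 0, "z": 0, "roll": 0}, {"grip": 1, "x": 0, "y": 0, "z": 0, "roll": 0}, {"grip": 1, "x": 0, "y": 0, "z": 0, "roll": 0}])

```text
clock: 4.28
tcp_pos: [0.5284, -0.0519, 0.0797]
orientation: [-0.0, 0.701, 0.713, 0.0]
wrist_force: [0.5, 0.2, -0.5]
finger_gap: 0.0001
grip_force: 0.0
```

```bash
python3 - <<'E'
from h import *
b=cv2.resize(env.read_camera("side")[100:250,190:370,::-1],None,fx=4,fy=4,interpolation=cv2.INTER_CUBIC)
for P in([.5295,-.0522,.0813],[.5295,-.0522,.113]):cv2.circle(b,((proj("side",[P])[0]-[190,100])*4).astype(int).tolist(),3,(0,0,255),1)
cv2.imwrite("pics/cl.png",b);print(env.get_state()["tcp_pos"])
E
```

```text
[ 0.52838328 -0.05197392  0.07971908]
```

View pics/cl.png

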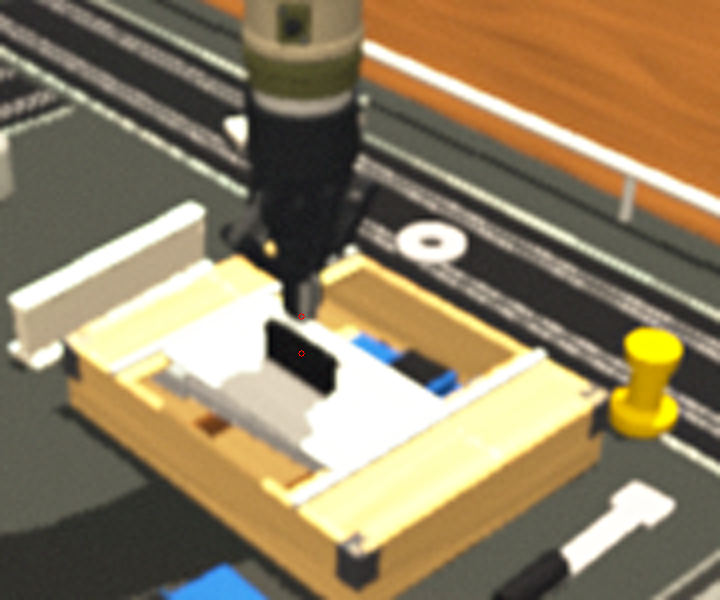

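```bash
python3 - <<'E'
from fit import *
for z in(.08,.09,.1,.113): print(z,back("side",[[300/4+190,318/4+100]],z).round(4))
b=env.read_camera("top")[60:230,150:390,::-1]
b=cv2.resize(b,None,fx=3,fy=3,interpolation=cv2.INTER_CUBIC)
for P in([.528,-.052,.28],[.528,-.052,.35],[.528,-.052,.0797]):cv2.circle(b,((proj("top",[P])[0]-[150,60])*3).astype(int).tolist(),4,(0,0,255),1)
cv2.imwrite("pics/tp.png",b)
E
```

```text
0.08 [[ 0.5597 -0.017   0.08  ]]
0.09 [[ 0.5499 -0.0279  0.09  ]]
0.1 [[ 0.5402 -0.0388  0.1   ]]
0.113 [[ 0.5275 -0.053   0.113 ]]
```

View pics/tp.png

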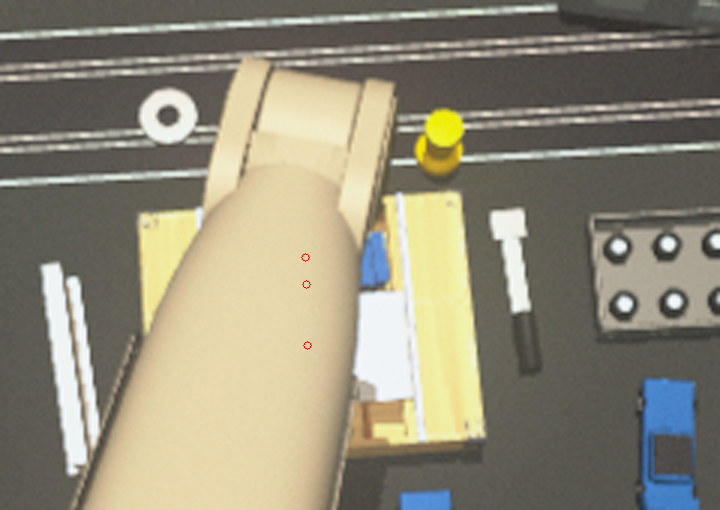

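The closed fingers missed the bar. The tip pixel's ray passes through the reported x and y only at z≈0.113, while the reported z is 0.080. So the z reading seems about 33 mm low. I'll probe down gently onto the bar's top (z = 0.100) to find the offset.

servo_tool(increments=[{"grip": 1, "x": 0, "y": 0, "z": 4, "roll": 0}, {"grip": 1, "x": 0, "y": 0, "z": 4, "roll": 0}, {"grip": 1, "x": 0, "y": 0, "z": 0, "roll": 0}])

```text
clock: 4.63
tcp_pos: [0.5277, -0.0518, 0.0707]
orientation: [-0.001, 0.701, 0.713, -0.0]
wrist_force: [0.2, -0.4, 0.4]
finger_gap: 0.0
grip_force: 0.0
```

servo_tool(increments=[{"grip": 1, "x": 0, "y": 0, "z": 2, "roll": 0}, {"grip": 1, "x": 0, "y": 0, "z": 0, "roll": 0}])

```text
clock: 4.8
tcp_pos: [0.5281, -0.0519, 0.0693]
orientation: [-0.0, 0.701, 0.713, -0.0]
wrist_force: [-0.6, -0.2, 0.5]
finger_gap: 0.0004
grip_force: 0.0
```

```bash
python3 - <<'E'
from h import *
s=env.get_state();print(s["tcp_pos"],s["wrist_force"],s["joint_pos"])
im=env.read_camera("side").astype(int);np.save("pics/a.npy",im)
u,v=proj("side",[[.528,-.052,.11]])[0].astype(int);print(u,v);print(im[v-14:v+12,u-8:u+9].sum(2)//3)
E
```

```text
[ 0.52808237 -0.05188887  0.06929534] [-0.6016391  -0.20187644  0.51164958] [-2.49335869e-01  3.03795202e-01 -2.93848757e-01  9.73899856e-01
  7.65429899e-05  1.30527738e+00]
264 180
[[131 180 138  64  27  28  26  30  26  26  31  29  31  27  27  26  39]
 [ 58  86  83  47  31  30  30  29  29  30  29  32  31  29  29  48 113]
 [ 25  32  38  34  30  33  30  26  28  29  30  32  31  26  38 108 204]
 [ 23  22  26  32  28  33  30  31  29  31  29  32  27  28  49 151 227]
 [ 31  28  29  28  28  27  27  31  27  25  28  24  29  29  48 125 192]
 [124  64  30  28  28  28  30  29  30  27  29  44  54  46  65 108 129]
 [234 132  51  31  25  25  28  30  28  31  50  77 105  83  81 114 124]
 [253 215 146 104  51  25  27  23  32  51  77  86  99  91  91 121 125]
 [255 255 249 223 111  28  25  27  43  76  97  84  80  89 105 131 133]
 [255 255 255 254 167  34  26  28  53  94 108  83  75  94 118 150 150]
 [255 255 255 255 186  35  25  28  55  99 107  82  74  93 125 162 167]
 [255 255 255 255 191  35  26  30  57 100 110  81  75  95 127 165 172]
 [255 253 255 255 175  37  26  32  60 110 113  83  83  98 133 170
[... 229 characters left out ...]
 20  22  30  39  49  45  70 104 116 118 194 253 255 246 215]
 [127  20  17  24  24  34  47  70  97 117 132 181 245 255 255 255 252]
 [139  23  16  21  21  27  30  51  78  86 102 172 251 255 255 255 255]
 [138  21  17  18  17  20  23  27  38  45  48 101 192 248 255 255 255]
 [137  21  19  23  22  25  19  19  22  25  24  37  76 136 214 253 255]
 [139  22  15  21  19  20  23  18  22  19  22  21  27  42  95 181 248]
 [137  26  12  23  17  21  16  19  20  20  18  24  22  23  33  72 140]
 [145  67  35  19  19  20  20  24  20  21  19  21  20  17  20  28  53]
 [182 143  97  54  24  16  22  17  22  22  21  22  24  24  20  24  23]
 [207 193 172 122  69  32  21  17  18  22  19  20  22  22  20  19  15]]
```

servo_tool(increments=[{"grip": 1, "x": 0, "y": 0, "z": 1.5, "roll": 0}, {"grip": 1, "x": 0, "y": 0, "z": 0, "roll": 0}])

```text
clock: 5.02
tcp_pos: [0.5284, -0.0519, 0.0682]
orientation: [-0.0, 0.701, 0.713, 0.0]
wrist_force: [-0.1, -0.4, 0.3]
finger_gap: 0.0
grip_force: 0.0
```

servo_tool(increments=[{"grip": 1, "x": 0, "y": 0, "z": 1.5, "roll": 0}, {"grip": 1, "x": 0, "y": 0, "z": 0, "roll": 0}])

```text
clock: 5.18
tcp_pos: [0.5283, -0.0519, 0.0666]
orientation: [-0.0, 0.701, 0.713, -0.0]
wrist_force: [-0.1, 0.7, -0.0]
finger_gap: 0.0005
grip_force: 0.0
```

servo_tool(increments=[{"grip": 1, "x": 0, "y": 0, "z": 1.5, "roll": 0}, {"grip": 1, "x": 0, "y": 0, "z": 0, "roll": 0}])

```text
clock: 5.35
tcp_pos: [0.5294, -0.0519, 0.0665]
orientation: [0.001, 0.701, 0.713, 0.001]
wrist_force: [-0.3, 1.3, 7.2]
finger_gap: 0.0001
grip_force: 3.4
```

servo_tool(increments=[{"grip": 1, "x": 0, "y": 0, "z": 1.5, "roll": 0}, {"grip": 1, "x": 0, "y": 0, "z": 0, "roll": 0}])

```text
clock: 5.52
tcp_pos: [0.5307, -0.0519, 0.0665]
orientation: [0.002, 0.701, 0.713, 0.002]
wrist_force: [-0.6, 2.1, 13.4]
finger_gap: 0.0002
grip_force: 6.9
```

```bash
python3 - <<'E'
from h import *
s=env.get_state();print(s["tcp_pos"],s["wrist_force"],s["joint_pos"])
im=env.read_camera("side").astype(int)
u,v=264,180;print(im[v-4:v+12,u-4:u+9].sum(2)//3)
E
```

```text
[ 0.5307355  -0.05193409  0.06647947] [-0.64349601  2.09969049 13.43102453] [-2.48915702e-01  3.05827737e-01 -2.98605385e-01  9.61053614e-01
  1.24336769e-03  1.30527367e+00]
[[237  94  28  26  38  72 119 109  80  95  98 141 162]
 [233  96  30  31  37  74 119 108  82  96 104 155 173]
 [198  87  28  30  36  71 117 110  81  96 103 155 175]
 [118  55  27  25  38  76 116 109  85  93 109 162 175]
 [ 44  35  27  29  38  79 118 109  81 113 146 172 176]
 [ 24  27  32  24  38  76 113 107  86 160 224 218 195]
 [ 24  31  39  35  40  79 117 106  98 207 254 255 244]
 [ 23  28  41  48  51  92 117 107 126 243 255 255 255]
 [ 22  23  31  43  61 100 108  84 120 241 255 255 255]
 [ 22  22  23  29  42  64  69  45  69 168 247 255 255]
 [ 20  18  21  19  24  29  32  23  32  66 135 216 253]
 [ 19  20  21  19  16  18  23  21  23  22  43  97 179]
 [ 20  21  20  20  24  21  21  20  21  19  24  38  72]
 [ 21  19  18  19  20  19  23  20  17  21  22  28  41]
 [ 51  24  20  17  18  17  20  23  21  18  23  22  27]
 [122  70  30  21  18  19  21  21  18  22  21  20  20]]
```

Contact came at reading 0.0665 on the bar top at 0.100, so the true z is the reading plus 33.5 mm. I'll back off, open and go down to a true TCP z of about 0.075.

servo_tool(increments=[{"grip": 1, "x": 0, "y": 0, "z": -10, "roll": 0}, {"grip": 0.3, "x": 0, "y": 0, "z": 0, "roll": 0}, {"grip": 0.3, "x": 0, "y": 0, "z": 0, "roll": 0}, {"grip": 0.3, "x": 0, "y": 0, "z": 0, "roll": 0}, {"grip": 0.3, "x": 0, "y": 0, "z": 0, "roll": 0}])

```text
clock: 5.98
tcp_pos: [0.5279, -0.0519, 0.0732]
orientation: [-0.0, 0.701, 0.713, -0.0]
wrist_force: [0.1, 0.7, 0.0]
finger_gap: 0.0483
grip_force: 0.0
```

servo_tool(increments=[{"grip": 0.3, "x": 0, "y": 0, "z": 0, "roll": 0}, {"grip": 0.3, "x": 0, "y": 0, "z": 10, "roll": 0}, {"grip": 0.3, "x": 0, "y": 0, "z": 10, "roll": 0}, {"grip": 0.3, "x": 0, "y": 0, "z": 0, "roll": 0}])

```text
clock: 6.32
tcp_pos: [0.5264, -0.0515, 0.0509]
orientation: [-0.002, 0.701, 0.713, -0.001]
wrist_force: [-0.9, 0.6, -0.0]
finger_gap: 0.0599
grip_force: 0.0
```

servo_tool(increments=[{"grip": 0.3, "x": 0, "y": 0, "z": 6, "roll": 0}, {"grip": 0.3, "x": 0, "y": 0, "z": 5, "roll": 0}, {"grip": 0.3, "x": 0, "y": 0, "z": 0, "roll": 0}, {"grip": 0.6, "x": 0, "y": 0, "z": 0, "roll": 0}, {"grip": 1, "x": 0, "y": 0, "z": 0, "roll": 0}])

```text
clock: 6.73
tcp_pos: [0.5286, -0.052, 0.0429]
orientation: [0.0, 0.701, 0.713, 0.0]
wrist_force: [-1.1, -0.2, -0.1]
finger_gap: 0.0361
grip_force: 0.0
```

servo_tool(increments=[{"grip": 1, "x": 0, "y": 0, "z": 0, "roll": 0}, {"grip": 1, "x": 0, "y": 0, "z": 0, "roll": 0}, {"grip": 1, "x": 0, "y": 0, "z": 0, "roll": 0}, {"grip": 1, "x": 0, "y": 0, "z": 0, "roll": 0}, {"grip": 1, "x": 0, "y": 0, "z": 0, "roll": 0}])

```text
clock: 7.15
tcp_pos: [0.5288, -0.052, 0.0433]
orientation: [0.0, 0.701, 0.713, 0.0]
wrist_force: [0.6, 0.4, 2.9]
finger_gap: 0.0112
grip_force: 42.0
```

The bar is held with the gap at 11–12 mm. Now I slide it toward the stop, about 95 mm.

servo_tool(increments=[{"grip": 1, "x": 0, "y": 10, "z": 0, "roll": 0}, {"grip": 1, "x": 0, "y": 20, "z": 0, "roll": 0}, {"grip": 1, "x": 0, "y": 20, "z": 0, "roll": 0}, {"grip": 1, "x": 0, "y": 20, "z": 0, "roll": 0}, {"grip": 1, "x": 0, "y": 14, "z": 0, "roll": 0}])

```text
clock: 7.57
tcp_pos: [0.6136, -0.0503, 0.0433]
orientation: [0.0, 0.701, 0.713, 0.0]
wrist_force: [-2.5, 0.4, 6.2]
finger_gap: 0.0109
grip_force: 42.5
```

servo_tool(increments=[{"grip": 1, "x": 0, "y": 5, "z": 0, "roll": 0}, {"grip": 1, "x": 0, "y": 4, "z": 0, "roll": 0}, {"grip": 1, "x": 0, "y": 0, "z": 0, "roll": 0}])

```text
clock: 7.82
tcp_pos: [0.6216, -0.0502, 0.0433]
orientation: [-0.0, 0.701, 0.713, 0.0]
wrist_force: [-0.9, 1.0, 5.1]
finger_gap: 0.011
grip_force: 42.3
```

servo_tool(increments=[{"grip": 1, "x": 0, "y": 3, "z": 0, "roll": 0}, {"grip": 1, "x": 0, "y": 0, "z": 0, "roll": 0}])

```text
clock: 7.98
tcp_pos: [0.6215, -0.0502, 0.0433]
orientation: [-0.002, 0.701, 0.713, -0.002]
wrist_force: [-8.5, -0.1, 10.7]
finger_gap: 0.0115
grip_force: 43.1
```

The cover is at its stop: x holds at 0.6215 and the push reads 8.5 N. I'll release, rise and swing left to clear the top view.

servo_tool(increments=[{"grip": 1, "x": 0, "y": -2, "z": 0, "roll": 0}, {"grip": 0.5, "x": 0, "y": 0, "z": 0, "roll": 0}, {"grip": 0.5, "x": 0, "y": 0, "z": 0, "roll": 0}, {"grip": 0.5, "x": 0, "y": 0, "z": 0, "roll": 0}, {"grip": 0.5, "x": 0, "y": 0, "z": 0, "roll": 0}])

```text
clock: 8.4
tcp_pos: [0.6223, -0.0505, 0.0425]
orientation: [-0.0, 0.701, 0.713, -0.0]
wrist_force: [0.0, -0.6, 0.2]
finger_gap: 0.0427
grip_force: 0.0
```

servo_tool(increments=[{"grip": 0.5, "x": 0, "y": 0, "z": -20, "roll": 0}, {"grip": 0.5, "x": 0, "y": 0, "z": -30, "roll": 0}, {"grip": 0.5, "x": 0, "y": 0, "z": -30, "roll": 0}, {"grip": 0.5, "x": 36, "y": -18, "z": 0, "roll": 0}, {"grip": 0.5, "x": 36, "y": -18, "z": 0, "roll": 0}])

```text
clock: 8.82
tcp_pos: [0.5879, 0.0198, 0.1251]
orientation: [0.002, 0.703, 0.711, 0.002]
wrist_force: [0.6, 1.6, -0.7]
finger_gap: 0.0427
grip_force: 0.0
```

servo_tool(increments=[{"grip": 0.5, "x": 36, "y": -18, "z": 0, "roll": 0}, {"grip": 0.5, "x": 36, "y": -18, "z": 0, "roll": 0}, {"grip": 0.5, "x": 36, "y": -18, "z": 0, "roll": 0}, {"grip": 0.5, "x": 36, "y": -18, "z": 0, "roll": 0}, {"grip": 0.5, "x": 0, "y": 0, "z": 0, "roll": 0}])

```text
clock: 9.23
tcp_pos: [0.5068, 0.169, 0.1228]
orientation: [-0.002, 0.699, 0.715, -0.0]
wrist_force: [0.1, -1.4, -0.0]
finger_gap: 0.0428
grip_force: 0.0
```

```bash
python3 - <<'E'
from h import *
im=env.read_camera("top");np.save("pics/top2.npy",im)
b=cv2.resize(im[110:230,180:330,::-1],None,fx=5,fy=5,interpolation=cv2.INTER_CUBIC)
cv2.imwrite("pics/t2.png",b);print(env.get_state()["tcp_pos"])
E
```

```text
[0.50883091 0.16672658 0.12287594]
```

View pics/t2.png

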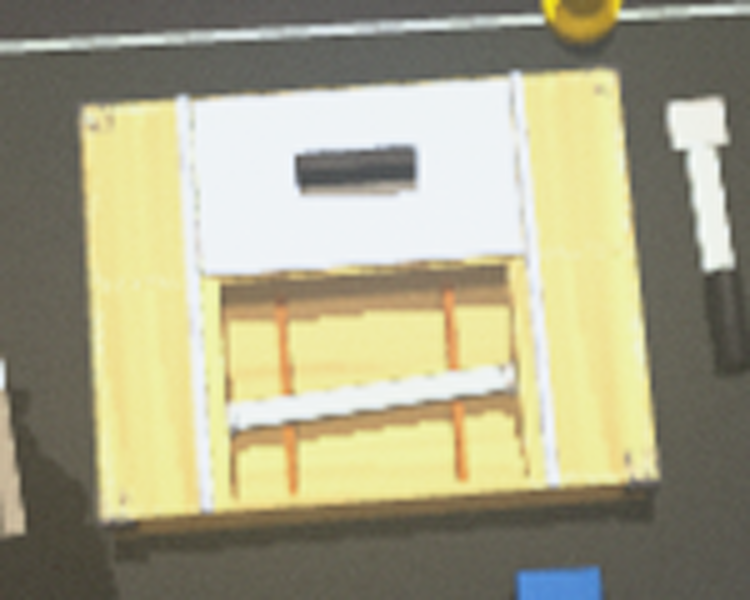

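The cover is fully shut over the far bay. The post shows in the hatch from (228,415) to (515,378) in the crop, with both ends slightly widened. I'll rectify it numerically at z = 0.038 to get its axis and the widths along it.

```bash
python3 - <<'E'
from fit import *
p=np.load("case.npy");im=np.load("pics/top2.npy").astype(np.float32)
sat=im.max(2)-im.min(2)
ys=np.arange(82,-83,-4);xs=np.arange(-85,-20,1.)
out=[]
for y in ys:
    q=proj("top",T(p,[[x/1e3,y/1e3,.037] for x in xs])).astype(np.float32)
    v=cv2.remap(sat,q[:,0].reshape(1,-1),q[:,1].reshape(1,-1),cv2.INTER_LINEAR)[0]
    w=cv2.remap(im.mean(2),q[:,0].reshape(1,-1),q[:,1].reshape(1,-1),cv2.INTER_LINEAR)[0]
    m=np.where((v<55)&(w>140))[0]
    out.append((y,xs[m].min() if len(m) else np.nan,xs[m].max() if len(m) else np.nan,len(m)))
o=np.array(out);print(o.tolist())
k=~np.isnan(o[:,1])&(abs(o[:,0])<60);f=np.polyfit(o[k,0],(o[k,1]+o[k,2])/2,1);print("x=%.4f*y+%.2f"%tuple(f), "yaw",-f[0])
E
```

```text
[[82.0, -74.0, -56.0, 19.0], [78.0, -74.0, -56.0, 19.0], [74.0, -74.0, -56.0, 19.0], [70.0, -72.0, -56.0, 17.0], [66.0, -72.0, -56.0, 17.0], [62.0, -72.0, -56.0, 17.0], [58.0, -72.0, -55.0, 18.0], [54.0, -72.0, -55.0, 18.0], [50.0, -70.0, -55.0, 16.0], [46.0, -70.0, -55.0, 16.0], [42.0, -70.0, -54.0, 17.0], [38.0, -71.0, -53.0, 19.0], [34.0, -71.0, -53.0, 19.0], [30.0, -71.0, -53.0, 19.0], [26.0, -68.0, -53.0, 16.0], [22.0, -69.0, -53.0, 17.0], [18.0, -69.0, -51.0, 19.0], [14.0, -69.0, -51.0, 19.0], [10.0, -69.0, -51.0, 19.0], [6.0, -67.0, -52.0, 16.0], [2.0, -67.0, -51.0, 17.0], [-2.0, -68.0, -50.0, 19.0], [-6.0, -68.0, -50.0, 19.0], [-10.0, -68.0, -50.0, 19.0], [-14.0, -65.0, -50.0, 16.0], [-18.0, -66.0, -50.0, 17.0], [-22.0, -66.0, -48.0, 19.0], [-26.0, -66.0, -48.0, 19.0], [-30.0, -66.0, -48.0, 19.0], [-34.0, -64.0, -48.0, 17.0], [-38.0, -64.0, -48.0, 17.0], [-42.0, -64.0, -47.0, 18.0], [-46.0, -64.0, -47.0, 18.0], [-50.0, -62.0, -47.0, 16.0], [-54.0, -62.0, -47.0, 16.0], [-58.0, -62.0, -46.0, 17.0], [-62.0, -63.0, -45.0, 19.0], [-66.0, -63.0, -45.0, 19.0], [-70.0, -62.0, -45.0, 18.0], [-74.0, -61.0, -45.0, 17.0], [-78.0, -61.0, -45.0, 17.0], [-82.0, -64.0, -44.0, 21.0]]
x=-0.0800*y+-58.98 yaw 0.08000556173526151
```

The axis is x = −59 − 0.080·y mm in the case frame, a yaw of +0.08, and the shaft width is right for 14 mm plus blur. The widenings start at y ≈ +75 and −82, which fits the head at +y with an offset of about +5 mm. I'll grip at case y = −30, clear of the rest, and lead the foot end out.

servo_tool(increments=[{"grip": 0.5, "x": -35.9, "y": -1.7, "z": 0, "roll": 0}, {"grip": 0.5, "x": -35.9, "y": -1.7, "z": 0, "roll": 0}, {"grip": 0.5, "x": -35.9, "y": -1.7, "z": 0, "roll": 0}, {"grip": 0.5, "x": -35.9, "y": -1.7, "z": 0, "roll": 0}, {"grip": 0.5, "x": -35.9, "y": -1.7, "z": 0, "roll": 0}], grip_force=30)

```text
clock: 9.7
tcp_pos: [0.5056, -0.0185, 0.1228]
orientation: [0.0, 0.702, 0.713, 0.0]
wrist_force: [1.1, 0.7, -0.2]
finger_gap: 0.0427
grip_force: 0.0
```

servo_tool(increments=[{"grip": 0.5, "x": -35.9, "y": -1.7, "z": 0, "roll": 0}, {"grip": 0.5, "x": -35.9, "y": -1.7, "z": 0, "roll": 0}, {"grip": 0.5, "x": 0, "y": 0, "z": 0, "roll": -4.5}, {"grip": 0.5, "x": 0, "y": 0, "z": 0, "roll": 0}, {"grip": 0.5, "x": 0, "y": 0, "z": 0, "roll": 0}])

```text
clock: 10.12
tcp_pos: [0.503, -0.089, 0.1226]
orientation: [-0.0, 0.674, 0.738, 0.0]
wrist_force: [-0.1, -0.0, 0.3]
finger_gap: 0.0429
grip_force: 0.0
```

```bash
cat > st.py <<'E'
from fit import *
p=np.load("case.npy");s=env.get_state();R_=R.from_quat(np.roll(s["orientation"],-1)).as_matrix()
v=s["tcp_pos"][:2]-p[:2];c,q=np.cos(p[2]),np.sin(p[2]);print("case mm",(1e3*np.array([c*v[0]+q*v[1],-q*v[0]+c*v[1],s["tcp_pos"][2]+.0335])).round(1),"tool y yaw",(np.arctan2(R_[1,1],R_[0,1])-p[2]).round(4),"F",s["wrist_force"].round(1),s["ft_torque"].round(2),"gap",s["finger_gap"],s["clock"])
E
python3 st.py
```

```text
case mm [-54.2 -34.4 156.1] tool y yaw 0.0753 F [-0.1 -0.   0.3] [ 0.    0.01 -0.  ] gap 0.042898903945253426 10.1167
```

servo_tool(increments=[{"grip": 0.5, "x": 5, "y": -2.5, "z": 30, "roll": 0}, {"grip": 0.5, "x": 0, "y": 0, "z": 30, "roll": 0}, {"grip": 0.5, "x": 0, "y": 0, "z": 30, "roll": 0}, {"grip": 0.5, "x": 0, "y": 0, "z": 10, "roll": 0}, {"grip": 0.5, "x": 0, "y": 0, "z": 0, "roll": 0}])

```text
clock: 10.53
tcp_pos: [0.4975, -0.0813, 0.0202]
orientation: [-0.003, 0.673, 0.74, -0.001]
wrist_force: [-0.2, -1.2, 0.7]
finger_gap: 0.0427
grip_force: 0.0
```

servo_tool(increments=[{"grip": 0.5, "x": 0, "y": 0, "z": 10, "roll": 0}, {"grip": 0.5, "x": 0, "y": 0, "z": 10, "roll": 0}, {"grip": 0.5, "x": 0, "y": 0, "z": 0, "roll": 0}])

```text
clock: 10.78
tcp_pos: [0.5001, -0.0827, 0.0022]
orientation: [-0.0, 0.673, 0.74, -0.0]
wrist_force: [-0.5, 0.2, -0.3]
finger_gap: 0.0424
grip_force: 0.0
```

```bash
python3 st.py; python3 - <<'E'
from h import *
im=env.read_camera("side")
b=cv2.resize(im[90:240,190:370,::-1],None,fx=4,fy=4,interpolation=cv2.INTER_CUBIC);cv2.imwrite("pics/s3.png",b)
E
```

```text
case mm [-57.1 -28.1  35.7] tool y yaw 0.0796 F [-0.5  0.2 -0.3] [ 0.06  0.01 -0.01] gap 0.0424475540413495 10.7833
```

servo_tool(increments=[{"grip": 0.5, "x": -1, "y": 0, "z": 8, "roll": 0}, {"grip": 0.5, "x": 0, "y": 0, "z": 7, "roll": 0}, {"grip": 0.5, "x": 0, "y": 0, "z": 5, "roll": 0}, {"grip": 0.5, "x": 0, "y": 0, "z": 0, "roll": 0}])

```text
clock: 11.17
tcp_pos: [0.4993, -0.0837, -0.0184]
orientation: [-0.001, 0.673, 0.74, -0.0]
wrist_force: [-0.1, 0.9, -0.1]
finger_gap: 0.0427
grip_force: 0.0
```

servo_tool(increments=[{"grip": 1, "x": 0, "y": 0, "z": 0, "roll": 0}, {"grip": 1, "x": 0, "y": 0, "z": 0, "roll": 0}, {"grip": 1, "x": 0, "y": 0, "z": 0, "roll": 0}, {"grip": 1, "x": 0, "y": 0, "z": 0, "roll": 0}, {"grip": 1, "x": 0, "y": 0, "z": 0, "roll": 0}], grip_force=30)

```text
clock: 11.58
tcp_pos: [0.5003, -0.084, -0.017]
orientation: [0.0, 0.673, 0.74, 0.0]
wrist_force: [-0.9, 0.2, 0.3]
finger_gap: 0.0134
grip_force: 31.6
```

```bash
python3 st.py
```

```text
case mm [-56.9 -29.4  16.5] tool y yaw 0.0795 F [-0.9  0.2  0.3] [-0.05  0.06  0.03] gap 0.013428025546908773 11.5833
```

The post is held with the gap at about 14 mm. I'll lift 5 mm and slide toward +y until it touches the end wall.

servo_tool(increments=[{"grip": 1, "x": 0, "y": 0, "z": -3, "roll": 0}, {"grip": 1, "x": 0, "y": 0, "z": -2, "roll": 0}, {"grip": 1, "x": 0, "y": 0, "z": 0, "roll": 0}])

```text
clock: 11.83
tcp_pos: [0.5005, -0.084, -0.0118]
orientation: [0.0, 0.673, 0.74, 0.0]
wrist_force: [-0.1, 0.4, -2.3]
finger_gap: 0.0132
grip_force: 31.4
```

```bash
python3 st.py
```

```text
case mm [-56.7 -29.4  21.7] tool y yaw 0.0795 F [-0.1  0.4 -2.3] [-0.12 -0.01  0.06] gap 0.013164340572818574 11.8333
```

servo_tool(increments=[{"grip": 1, "x": 8, "y": 0, "z": 0, "roll": 0}, {"grip": 1, "x": 8, "y": 0, "z": 0, "roll": 0}, {"grip": 1, "x": 8, "y": 0, "z": 0, "roll": 0}, {"grip": 1, "x": 4, "y": 0, "z": 0, "roll": 0}, {"grip": 1, "x": 0, "y": 0, "z": 0, "roll": 0}])

```text
clock: 12.25
tcp_pos: [0.497, -0.0546, -0.0124]
orientation: [-0.0, 0.672, 0.74, -0.0]
wrist_force: [1.1, -0.3, -1.7]
finger_gap: 0.0132
grip_force: 31.4
```

```bash
python3 st.py
```

```text
case mm [-59.8   0.1  21.1] tool y yaw 0.0813 F [ 1.1 -0.3 -1.7] [-0.15 -0.01 -0.01] gap 0.013216984441226709 12.25
```

servo_tool(increments=[{"grip": 1, "x": 3, "y": 0, "z": 0, "roll": 0}, {"grip": 1, "x": 0, "y": 0, "z": 0, "roll": 0}], grip_force=20)

```text
clock: 12.42
tcp_pos: [0.4975, -0.0532, -0.0121]
orientation: [0.001, 0.673, 0.74, -0.0]
wrist_force: [0.4, -1.7, -1.9]
finger_gap: 0.0136
grip_force: 31.4
```

servo_tool(increments=[{"grip": 1, "x": 0, "y": 0, "z": -5, "roll": 0}, {"grip": 1, "x": 0, "y": 0, "z": -5, "roll": 0}, {"grip": 1, "x": 0, "y": 0, "z": -5, "roll": 0}, {"grip": 1, "x": 0, "y": 0, "z": 0, "roll": 0}])

```text
clock: 12.75
tcp_pos: [0.4976, -0.0532, 0.0038]
orientation: [0.0, 0.673, 0.74, 0.0]
wrist_force: [-0.1, -0.5, -3.0]
finger_gap: 0.0133
grip_force: 31.1
```

```bash
python3 st.py
```

```text
case mm [-59.1   1.4  37.3] tool y yaw 0.0794 F [-0.1 -0.5 -3. ] [-0.3   0.08  0.06] gap 0.013316086732101813 12.75
```

servo_tool(increments=[{"grip": 1, "x": 0, "y": 0, "z": -4, "roll": 0}, {"grip": 1, "x": 0, "y": 0, "z": -4, "roll": 0}, {"grip": 1, "x": 0, "y": 0, "z": -4, "roll": 0}, {"grip": 1, "x": 0, "y": 0, "z": 0, "roll": 0}], grip_force=20)

```text
clock: 13.08
tcp_pos: [0.4974, -0.0529, 0.0155]
orientation: [0.0, 0.673, 0.74, 0.0]
wrist_force: [-1.0, 0.3, -4.4]
finger_gap: 0.0133
grip_force: 30.8
```

```bash
python3 st.py; python3 - <<'E'
from h import *
im=env.read_camera("side")
b=cv2.resize(im[90:240,190:370,::-1],None,fx=4,fy=4,interpolation=cv2.INTER_CUBIC);cv2.imwrite("pics/s4.png",b)
E
```

```text
case mm [-59.3   1.7  49. ] tool y yaw 0.0798 F [-1.   0.3 -4.4] [-0.09  0.12  0.01] gap 0.013306540858185455 13.0833
```

View pics/s4.png

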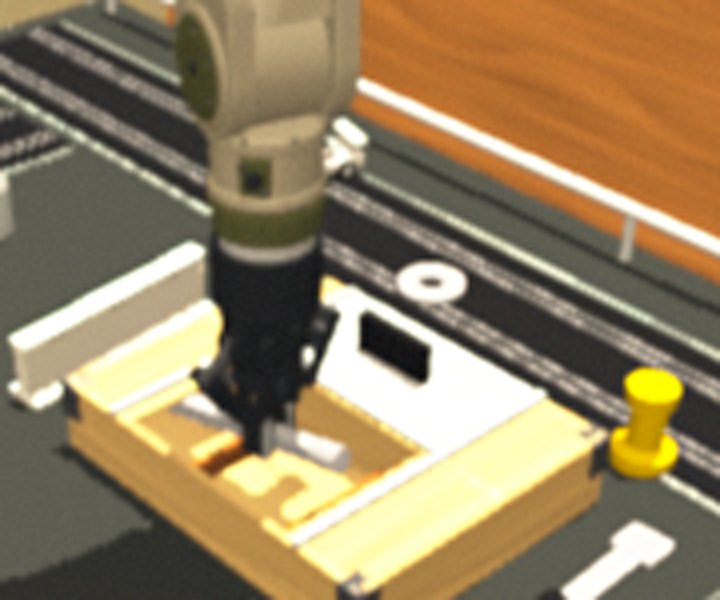

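The post is pivoting: its free foot end at (340,455) is in the hatch and tilted up. I carry on lifting.

servo_tool(increments=[{"grip": 1, "x": 0, "y": 0, "z": -5, "roll": 0}, {"grip": 1, "x": 0, "y": 0, "z": -5, "roll": 0}, {"grip": 1, "x": 0, "y": 0, "z": -5, "roll": 0}, {"grip": 1, "x": 0, "y": 0, "z": -5, "roll": 0}, {"grip": 1, "x": 0, "y": 0, "z": 0, "roll": 0}])

```text
clock: 13.55
tcp_pos: [0.4978, -0.0534, 0.036]
orientation: [0.001, 0.673, 0.74, 0.0]
wrist_force: [0.2, -1.3, -4.1]
finger_gap: 0.0131
grip_force: 30.7
```

```bash
python3 st.py; cat > foot.py <<'E'
# tilt of the post from its foot end: predicted side pixels for several tilts vs bright pixels
from fit import *
import sys
p=np.load("case.npy");s=env.get_state();g=s["tcp_pos"]+[0,0,.0335+.0165]
im=env.read_camera("side").astype(np.float32)
a=float(sys.argv[1]) if len(sys.argv)>1 else .0953   # post yaw world
for th in np.radians(np.arange(0,60,4)):
    d=-np.array([-np.sin(a)*np.cos(th),np.cos(a)*np.cos(th),-np.sin(th)])  # toward foot, rising
    q=proj("side",[g+d*t for t in np.arange(.02,.11,.005)]).astype(np.float32)
    v=cv2.remap(im,q[:,0].reshape(1,-1),q[:,1].reshape(1,-1),cv2.INTER_LINEAR)[0]
    print(int(np.degrees(th).round()),"gray" ,v.mean(1).astype(int).tolist(),"sat",(v.max(1)-v.min(1)).astype(int).tolist())
E
python3 foot.py
```

```text
case mm [-58.9   1.2  69.5] tool y yaw 0.0796 F [ 0.2 -1.3 -4.1] [-0.4   0.18  0.09] gap 0.013053797299035037 13.55
0 gray [137, 136, 140, 131, 120, 125, 128, 129, 131, 129, 130, 130, 131, 132, 131, 130, 128, 165] sat [22, 25, 33, 56, 75, 90, 104, 108, 108, 108, 108, 107, 109, 109, 107, 109, 128, 131]
4 gray [138, 137, 137, 136, 121, 119, 125, 132, 135, 134, 135, 132, 134, 133, 132, 130, 131, 130] sat [21, 22, 25, 29, 45, 55, 82, 96, 106, 112, 111, 112, 110, 109, 111, 112, 109, 108]
8 gray [139, 137, 139, 136, 134, 125, 122, 133, 152, 149, 135, 133, 133, 134, 133, 133, 133, 133] sat [22, 22, 22, 21, 24, 27, 36, 53, 73, 90, 108, 110, 110, 109, 109, 107, 108, 110]
12 gray [140, 143, 145, 145, 154, 149, 143, 153, 177, 194, 162, 135, 131, 133, 133, 132, 133, 133] sat [22, 23, 22, 23, 23, 23, 21, 25, 31, 36, 69, 103, 109, 110, 107, 110, 109, 109]
16 gray [145, 150, 172, 173, 178, 182, 180, 186, 200, 204, 200, 163, 134, 133, 133, 132, 132, 140] sat [23, 24, 26, 26, 26, 27, 27, 29, 27, 28, 32, 70, 107, 111, 108, 109, 110, 115]
20 gray [149, 156, 188, 211, 208, 214, 217, 219, 220, 209, 206, 
[... 945 characters left out ...]
113, 125, 125, 84, 24, 2, 0, 0, 0, 0, 0, 0]
44 gray [101, 90, 88, 101, 122, 132, 143, 176, 208, 239, 253, 255, 255, 254, 254, 255, 255, 255] sat [14, 14, 24, 64, 97, 108, 117, 128, 91, 24, 1, 0, 0, 0, 0, 0, 0, 0]
48 gray [71, 70, 79, 89, 110, 132, 157, 183, 224, 251, 255, 255, 255, 255, 255, 255, 255, 255] sat [10, 10, 17, 39, 82, 109, 126, 114, 45, 5, 0, 0, 0, 0, 0, 0, 0, 0]
52 gray [53, 50, 77, 88, 100, 122, 162, 202, 246, 254, 255, 255, 255, 255, 255, 255, 255, 255] sat [7, 7, 11, 26, 58, 97, 121, 82, 9, 0, 0, 0, 0, 0, 0, 0, 0, 0]
56 gray [35, 42, 70, 97, 90, 86, 108, 177, 253, 240, 207, 176, 219, 251, 250, 254, 255, 255] sat [4, 5, 10, 19, 26, 59, 66, 42, 3, 8, 19, 19, 23, 3, 4, 1, 0, 0]
```

The tilt is about 22° and the foot end is 75 mm from the grip, as expected. Now I draw the post out along its axis, slightly flatter so the head clears the deck edge.

servo_tool(increments=[{"grip": 1, "x": -9, "y": 0, "z": -2.5, "roll": 0}, {"grip": 1, "x": -9, "y": 0, "z": -2.5, "roll": 0}, {"grip": 1, "x": -9, "y": 0, "z": -2.5, "roll": 0}, {"grip": 1, "x": -9, "y": 0, "z": -2.5, "roll": 0}, {"grip": 1, "x": 0, "y": 0, "z": 0, "roll": 0}])

```text
clock: 14.02
tcp_pos: [0.5019, -0.0914, 0.0456]
orientation: [0.001, 0.674, 0.739, 0.0]
wrist_force: [0.2, 0.2, -1.8]
finger_gap: 0.0133
grip_force: 30.9
```

```bash
python3 st.py
```

```text
case mm [-55.4 -36.8  79.1] tool y yaw 0.0772 F [ 0.2  0.2 -1.8] [-0.06 -0.03  0.03] gap 0.01326783778639629 14.0167
```

servo_tool(increments=[{"grip": 1, "x": -9, "y": 0, "z": -3, "roll": 0}, {"grip": 1, "x": -9, "y": 0, "z": -3, "roll": 0}, {"grip": 1, "x": -9, "y": 0, "z": -3, "roll": 0}, {"grip": 1, "x": -9, "y": 0, "z": -3, "roll": 0}, {"grip": 1, "x": 0, "y": 0, "z": 0, "roll": 0}])

```text
clock: 14.43
tcp_pos: [0.5052, -0.127, 0.0577]
orientation: [0.001, 0.673, 0.739, 0.0]
wrist_force: [1.2, -0.2, -2.8]
finger_gap: 0.0131
grip_force: 30.9
```

```bash
python3 st.py;python3 foot.py | sed -n 4,9p
```

```text
case mm [-52.6 -72.4  91.2] tool y yaw 0.0778 F [ 1.2 -0.2 -2.8] [-0.05 -0.06 -0.01] gap 0.013107100950893092 14.4333
12 gray [140, 141, 146, 148, 155, 152, 148, 149, 176, 207, 235, 253, 240, 223, 231, 233, 232, 232] sat [21, 22, 23, 23, 23, 24, 22, 23, 36, 45, 21, 1, 21, 77, 69, 64, 65, 66]
16 gray [144, 145, 162, 179, 182, 185, 185, 190, 201, 205, 212, 249, 254, 249, 228, 227, 232, 232] sat [22, 22, 25, 27, 26, 28, 28, 27, 28, 28, 25, 6, 1, 7, 48, 76, 67, 66]
20 gray [149, 149, 177, 215, 221, 218, 220, 223, 226, 210, 206, 240, 254, 254, 253, 250, 232, 224] sat [22, 23, 27, 25, 27, 26, 24, 24, 22, 28, 29, 12, 0, 0, 2, 4, 37, 80]
24 gray [151, 153, 177, 235, 247, 242, 240, 241, 241, 225, 212, 233, 254, 255, 255, 254, 254, 253] sat [23, 24, 28, 18, 11, 13, 15, 14, 14, 24, 28, 17, 2, 0, 0, 0, 1, 2]
28 gray [153, 155, 169, 230, 252, 252, 251, 250, 250, 249, 245, 251, 254, 255, 255, 255, 255, 254] sat [23, 25, 27, 20, 5, 3, 5, 7, 6, 8, 10, 5, 0, 0, 0, 0, 0, 0]
32 gray [146, 152, 183, 240, 254, 254, 254, 254, 254, 254, 254, 255, 255, 255, 255, 255, 255, 255] sat [22, 24, 27, 15, 1, 1, 1, 2, 1, 0, 0, 0, 0, 0, 0, 0, 0, 0]
```

The head end is now at y ≈ +63, clear of the deck. I firm up the grip and raise it.

servo_tool(increments=[{"grip": 1, "x": -3, "y": 0, "z": -2, "roll": 0}, {"grip": 1, "x": 0, "y": 0, "z": 0, "roll": 0}, {"grip": 1, "x": 0, "y": 0, "z": -8, "roll": 0}, {"grip": 1, "x": 0, "y": 0, "z": -10, "roll": 0}, {"grip": 1, "x": 0, "y": 0, "z": -10, "roll": 0}], grip_force=80)

```text
clock: 14.9
tcp_pos: [0.5043, -0.1273, 0.0877]
orientation: [-0.0, 0.673, 0.74, 0.0]
wrist_force: [-0.5, 0.2, -1.7]
finger_gap: 0.0123
grip_force: 81.4
```

servo_tool(increments=[{"grip": 1, "x": 0, "y": 0, "z": -15, "roll": 0}, {"grip": 1, "x": 0, "y": 0, "z": -15, "roll": 0}, {"grip": 1, "x": 5, "y": 0, "z": -15, "roll": 0}, {"grip": 1, "x": 5, "y": 0, "z": -15, "roll": 0}, {"grip": 1, "x": 5, "y": 0, "z": -15, "roll": 0}])

```text
clock: 15.32
tcp_pos: [0.5032, -0.1125, 0.1639]
orientation: [0.001, 0.673, 0.74, 0.0]
wrist_force: [-0.2, 0.4, -2.2]
finger_gap: 0.0118
grip_force: 81.4
```

servo_tool(increments=[{"grip": 1, "x": 5, "y": 0, "z": -15, "roll": 0}, {"grip": 1, "x": 5, "y": 0, "z": -15, "roll": 0}, {"grip": 1, "x": 5, "y": 0, "z": -15, "roll": 0}, {"grip": 1, "x": 5, "y": 0, "z": -15, "roll": 0}, {"grip": 1, "x": 5, "y": 0, "z": -15, "roll": 0}])

```text
clock: 15.73
tcp_pos: [0.5005, -0.0874, 0.2389]
orientation: [0.001, 0.673, 0.74, 0.0]
wrist_force: [0.7, -0.0, -1.2]
finger_gap: 0.0124
grip_force: 81.4
```

servo_tool(increments=[{"grip": 1, "x": 0, "y": 0, "z": -15, "roll": 0}, {"grip": 1, "x": 0, "y": 0, "z": -10, "roll": 0}, {"grip": 1, "x": 0, "y": 0, "z": -5, "roll": 0}, {"grip": 1, "x": 0, "y": 0, "z": 0, "roll": 0}, {"grip": 1, "x": 0, "y": 0, "z": 0, "roll": 0}])

```text
clock: 16.15
tcp_pos: [0.5006, -0.088, 0.2667]
orientation: [0.0, 0.673, 0.74, 0.0]
wrist_force: [-0.2, -0.2, -1.7]
finger_gap: 0.0122
grip_force: 81.6
```

```bash
python3 st.py;python3 foot.py; python3 - <<'E'
from fit import *
s=env.get_state();print(np.abs(s["qvel"]).max(),s["grip_force"])
# compare scene now with before (top2): cover, joiner, beacon, racer-bay zone
a=env.read_camera("side").astype(int);b=np.load("pics/a.npy") 
p=np.load("case.npy")
for n,P in(("beacon",[.70,-.18,.05]),):pass
top=env.read_camera("top").astype(int);t2=np.load("pics/top2.npy").astype(int)
d=np.abs(top-t2).max(2)>50
for nm,(u0,u1,v0,v1) in dict(beacon=(285,310,92,122),joiner=(308,335,125,188),coverR=(262,290,125,165),pit=(160,188,140,222),bar=(238,265,135,152)).items(): print(nm,d[v0:v1,u0:u1].mean().round(3))
# head end predicted visible?
E
```

```text
case mm [-56.7 -33.4 300.2] tool y yaw 0.0794 F [-0.2 -0.2 -1.7] [-0.12  0.01  0.02] gap 0.012228058712856534 16.15
0 gray [134, 138, 168, 245, 249, 152, 71, 68, 69, 68, 60, 61, 60, 57, 58, 62, 62, 66] sat [20, 24, 30, 11, 12, 28, 10, 9, 10, 8, 8, 8, 8, 8, 8, 8, 9, 7]
4 gray [134, 137, 149, 213, 246, 203, 81, 75, 78, 81, 83, 82, 86, 87, 89, 89, 89, 88] sat [20, 21, 25, 22, 7, 29, 13, 10, 10, 11, 11, 12, 11, 12, 12, 12, 12, 14]
8 gray [134, 137, 136, 156, 190, 156, 99, 90, 92, 93, 89, 90, 89, 89, 94, 98, 103, 108] sat [21, 21, 20, 25, 24, 22, 15, 13, 13, 14, 12, 15, 21, 29, 48, 68, 93, 112]
12 gray [135, 138, 135, 133, 133, 122, 113, 111, 137, 158, 143, 112, 109, 115, 120, 124, 125, 125] sat [22, 21, 20, 21, 21, 19, 19, 17, 21, 23, 33, 95, 116, 135, 146, 150, 152, 152]
16 gray [137, 136, 135, 135, 144, 145, 143, 145, 179, 203, 201, 166, 124, 125, 125, 140, 172, 213] sat [22, 20, 20, 20, 23, 22, 22, 23, 28, 29, 30, 75, 151, 149, 132, 104, 68, 37]
20 gray [140, 139, 140, 149, 170, 180, 184, 191, 211, 205, 203, 192, 154, 183, 229, 249, 245, 213] sat [22, 21, 21, 23, 26, 27, 26, 28, 27, 2
[... 1032 characters left out ...]
12, 114] sat [9, 13, 40, 119, 136, 72, 16, 28, 117, 137, 134, 135, 135, 141, 139, 134, 136, 139]
48 gray [40, 68, 94, 92, 123, 210, 248, 158, 103, 101, 107, 112, 116, 113, 110, 114, 114, 119] sat [5, 9, 25, 80, 104, 39, 16, 105, 127, 120, 130, 134, 141, 139, 135, 136, 138, 146]
52 gray [33, 56, 90, 77, 98, 198, 193, 96, 51, 42, 62, 89, 100, 109, 109, 113, 120, 122] sat [3, 5, 16, 42, 56, 35, 70, 106, 41, 23, 60, 101, 119, 129, 137, 136, 144, 149]
56 gray [27, 45, 82, 57, 44, 79, 65, 39, 27, 32, 32, 28, 31, 44, 56, 73, 102, 109] sat [2, 4, 12, 10, 10, 14, 45, 24, 3, 1, 1, 1, 7, 31, 48, 74, 119, 131]
0.009778125426046586 81.58275961875916
beacon 0.755
joiner 0.0
coverR 0.907
pit 0.31
bar 0.913
```

The tilt is still about 20° and the grip is firm, with the lowest end near z = 0.25. The arm hides parts of the top view, so I'll check the cover, beacon and the rest in the side view before handing in.

```bash
python3 - <<'E'
from h import *
s4=cv2.resize(cv2.imread("pics/s4.png")[...,::-1],(180,150),interpolation=cv2.INTER_AREA).astype(int)
side=env.read_camera("side").astype(int);now=side[90:240,190:370];s0=np.load("pics/side0.npy").astype(int)
d=np.abs(now-s4).max(2)
for n,(u0,u1,v0,v1) in dict(bar=(89,109,77,97),coverR=(105,135,85,112),beacon=(150,172,90,120)).items():
    print(n,d[v0:v1,u0:u1].mean().round(1),(d[v0:v1,u0:u1]>60).mean().round(3))
for n,(u0,u1,v0,v1) in dict(joiner=(310,362,218,256),pit=(190,245,150,195),beacon=(340,362,180,212)).items():
    e=np.abs(side-s0).max(2)[v0:v1,u0:u1];print(n,e.mean().round(1),(e>60).mean().round(3))
E
```

```text
bar 3.8 0.0
coverR 1.8 0.0
beacon 3.2 0.0
joiner 5.5 0.0
pit 14.2 0.066
beacon 5.9 0.0
```

```bash
python3 -c "
from workcell import env
print(env.hand_in())"
```

```text
the job is handed in; nothing more can be done
None
```

I handed the job in at about 16.5 s with the cover at its end stop over the racer. The post was drawn out foot first and is held still above the case, tilted about 20°, its lowest end near 0.25 m. Side-view checks showed the cover, beacon and joiner unmoved; the pit wall differed in 7% of its pixels, likely arm shadow, and the racer was hidden under the cover.

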